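# Tip the bench bin and fetch the purple-capped tube strip

## Robot

A 6-joint arm with a two-finger parallel gripper is mounted at the origin on the work surface. World frame = base frame: x ahead of the robot, y to its left, z up, the work surface at z = 0. Lengths are in m, angles in rad, forces in N, time in s.
With the tool pointing down it reaches from about 0.425 to 0.95 m from the base axis. Payload 3.5 kg.
Tool frame: the origin (TCP) lies midway between the tips of the shut fingers; the grasp point (between the pads) lies 19 mm behind it; x points along the fingers, y is the direction in which the jaws open and shut, and the axes are right-handed (so a half turn about x gives the same grasp; the last joint's range is limited). The gripper opens to 85 mm and grips with 20 to 120 N. Pads are 22 mm wide; open, the fingers measure 114 mm over their backs; the gripper's body (76 mm by 85 mm) begins 54 mm behind the grasp point. The pads swing forward as they close: fully open they stand 13 mm farther back than shut.
Start: joints at [1.082, 0.286, 1.577, -0, 1.279, -0.15], TCP at [0.224, 0.637, 0.231] pointing down, gripper open.
Joint ranges: [-2.77, 2.77], [-0.9, 2.22], [0.21, 2.48], [-1.53, 4.67], [0.24, 2.81], [-2.84, 2.84]. Speed limits (rad/s): [2.79, 2.79, 3.14, 3.14, 3.14, 3.14].

## Interface

Orientations are given as a unit quaternion [x, y, z, w].
In Python, from plant import sensors, optics, ctrl gives the robot as it stands.
- The arm moves only by the tool arm_command, never from a script. Its argument "increments" is a list that holds one entry, the list of rows, each a list of 4 numbers: the shift along the tool's x, y, z in cm, then the turn about the tool's x in rad. A call has 1 to 20 rows; each row shifts and turns the commanded pose from where the row before left it, along the tool's axes as they then stand; what a row does not reach is not made up. A row lasts 1/8 s, in which the tool goes at most 62.5 mm and 10.7 degrees, less where a joint would pass 70% of its speed; a pose out of reach is approached as far as the arm can. A call with a gripper value outside its range is refused whole. "grip" is the finger opening in cm, from 0 to 8.54, set as the call begins (left out, the last holds). The fingers move at their own pace and stop on an object; "grip_force" is the grip in N (left out, the last holds). Time passes only in rows, so rows that do not move let the fingers close. It gives the time, the measured TCP pose, the force and the opening at its end, in the units of the state.
- sensors.get_state(): the state, without advancing time (a new reading comes with each control period).
- optics.read_camera(name): name is "scene" or "side" or "wrist"; returns the picture (420x560x3 uint8, blue, green, red); there is no depth.
- optics.camera_model(name): a dict with "camera_matrix" (3x3 intrinsics, pixels), "dist" ([k1, k2, p1, p2, k3] as OpenCV has them; the pictures are not rectified), "world_from_camera" (4x4, takes a point from camera to world coordinates); the wrist camera has in their place "mount" (4x4, takes a point from camera to tool coordinates, whose origin is the TCP and whose axes are the tool frame's). Camera axes: x right, y up, looking along -z (the intrinsics and any distortion apply to the point x, -y, -z); pixel columns grow to the right and rows downward; lengths in m; the calibration is good to about 2 mm. A picture is of the moment at which its call begins: read the wrist's pose just before it. camera_model takes no time and is no camera call.
- ctrl.sign_off(): hands the job in, once; it reports no verdict.
Trained networks look in the newest picture that a camera, given by its name, has taken for a name from the list of things; names that differ only in an ending like _2 or _b are one class to them, and where a whole thing is asked for, a point or a joint stands for the part that bears it (a point fixed in the world has none). Each returns a list of dicts, best first, with "conf" (0 to 1); they miss things now and then, are a little off and sometimes report something else, mostly with a low value. They report only what shows in the picture. A call takes as long as a camera call.
- optics.boxes_of(camera, query): "at" ([row, column] in pixels, amid what is visible of it).
- optics.place_of(camera, query): "at" ([row, column] in pixels: a listed point, or the origin of a listed thing).
The state is a dict: "time": time; "qpos": joint angles; "dq": joint speeds; "joint_efforts": joint torques, N m; "eef_pos": TCP position; "tcp_rot": TCP orientation; "contact_force": force on the tool from outside, world axes, zero at the start; "wrist_torque": the same for the moment, N m; "opening": opening from 0.0 (shut) to 1.0 (fully open).
Only numpy, scipy, OpenCV 4.12 (cv2) and the standard library are available. Lean on these libraries where they do the work, as an engineer would, in place of code of your own. Each camera call takes 0.05 s, during which the arm holds its last target.

## Task

Tip forward the bin that holds the green strip with purple caps, take that strip out, and set it down gently, standing upright and flat, in the white tray. Leave the strip with yellow caps where it is in the other bin, and do not knock over the glass beaker; the tipped bin may stay tipped.

Things in the scene. Friction and masses are not known exactly. Their poses are not given: they have to be found in the camera images.
- station: Fixed stand, grey base 185 x 330 mm; origin: centre of its underside; x to its back, y to its left, z up. Two blue tilt bins, centred at y = +75 (left) and -75 mm (right). A clear hood on posts (y = +-157 mm) spans x = 15 to 92 mm, underside 168, top 173 mm above the bench. A strip in a shut bin is under the hood, out of reach from above; fully tipped, it comes out in front.
- bin_left (a joint): Forward tilt of the left bin (rad): 0 shut and level, 0.7 fully tipped, on its stop. Its top swings towards the stand's -x and down. Stiff friction hinge (0.45 N m, some 5 to 7 N at the rail): it stays where it is left.
- bin_right (a joint): The same for the right bin.
- left_pivot (a point): Point on the left bin's hinge axis, mid-width; the axis is along the stand's y, 30 mm above the bench. Bin frame (origin here, x to the back, z up when shut), mm: bin x 0 to 130, 138 wide, walls 4 thick, tops at z = 80, inner floor at z = 40; a rib 12 high at x 50 to 53 parts the empty front from the back compartment (x 53 to 126, 130 wide), where the strip lies.
- right_pivot (a point): The same point of the right bin.
- left_rail (a point): Middle of the left bin's steel pull rail: round bar, 10 mm diameter, 100 mm long along the stand's y, on two posts 45 mm either side of this point, over the bin's front wall (x = 2, z = 112 mm in the bin's frame, 32 mm above the wall's top). Moves with the bin. Can be pinched or hooked from above.
- right_rail (a point): The same for the right bin.
- left_back (a point): Centre of the inner floor of the left bin's back compartment (x = 90, z = 40 mm in the bin's frame); moves with the bin.
- right_back (a point): The same for the right bin.
- purple_center (a point): Centre, half-way up, of the wanted strip: green block 60 x 26 x 32 mm topped by four tubes with purple caps, 42 mm high in all, 60 to 130 g. x along its length, z up. Starts in the back of either bin, length along the bin's depth within 0.1 rad, at most 15 mm off the middle; may slide to the rib as the bin tips. Grip across the 26 mm.
- yellow_center (a point): Centre of the same kind of strip with yellow caps, in the back of the other bin.
- tray: Fixed white tray 180 (x) x 140 (y) x 14 mm, walls 4 mm, inner floor 4 mm above its underside. Origin: centre of its underside, on the bench.
- beaker: Glass beaker, 72 mm diameter, 85 mm high, a bystander; origin at its underside.

How it is judged:
On the way:
1. the bin holding the purple strip is tipped well forward (over 0.5 rad) with the strip still in its back (((value of joint bin_left above 0.5 rad and distance between purple_center and left_back below 0.045 m) or (value of joint bin_right above 0.5 rad and distance between purple_center and right_back below 0.045 m))), for 0.2 s.
At the end, for the whole second after the job is handed in: The purple strip is at rest upright (within 0.12 rad) on the tray's floor (centre within 80 mm in x, 60 mm in y of the tray's centre, at most 31 mm above its underside); the yellow strip is within 30 mm of its start; the beaker stands (tilt under 0.3 rad). Bins may be tipped or shut (x of purple_center in the frame of tray between -0.08 and 0.08 m and y of purple_center in the frame of tray between -0.06 and 0.06 m and z of purple_center in the frame of tray below 0.031 m and angle between purple_center's own z axis and vertical below 0.12 rad and linear speed of purple below 0.03 m/s and distance of yellow_center from where it was at the start of the episode below 0.03 m and angle between beaker's own z axis and vertical below 0.3 rad); the robot touches nothing.
It fails at once if the purple strip is dropped: let go more than 20 mm above its resting height over the tray (contact force between the fingers and purple below 0.02 N and horizontal distance between purple_center and tray below 0.1 m and z of purple_center in the frame of tray above 0.046 m).
It fails at once if the yellow strip is moved by more than 30 mm (distance of yellow_center from where it was at the start of the episode above 0.03 m).
It fails at once if the beaker is knocked over (angle between beaker's own z axis and vertical above 0.5 rad).
It also fails if it takes over 50 s, if anything falls off the work surface, if the arm or the gripper's body presses on something with over 40 N, if the wrist force passes 120 N, or if a joint passes its speed limit or range.

## Working session

There is one attempt and no reset: what is moved stays moved. The work goes in short steps, Python scripts to look and compute and a tool call to move; the robot and the scene stay as the last step left them, time stands still between calls to the robot, and variables do not carry over. Pictures are saved under pics/ and viewed, and the job is handed in when it is done.

Besides the shell and the picture viewer there is one more tool, called in YAML: its name, and indented under it one key for each argument. arm_command: Moves the arm, as the interface text tells. Its arguments: {"type":"object","properties":{"increments":{"type":"array","items":{"type":"array","items":{"type":"array","items":{"type":"number"}}}},"grip":{"type":"number"},"grip_force":{"type":"number"}},"required":["increments"]}

```bash
mkdir -p pics; ls; cat > h.py <<'E'
import numpy as np, cv2
from plant import sensors, optics, ctrl
from scipy.spatial.transform import Rotation as R
def wfc(name,st=None):
    m=optics.camera_model(name)
    if 'world_from_camera' in m: return m,np.array(m['world_from_camera'])
    T=np.eye(4);T[:3,:3]=R.from_quat(st['tcp_rot']).as_matrix();T[:3,3]=st['eef_pos']
    return m,T@np.array(m['mount'])
def ray(name,rc,st=None):
    m,T=wfc(name,st)
    p=cv2.undistortPoints(np.array([[[rc[1],rc[0]]]],float),np.array(m['camera_matrix']),np.array(m['dist']))[0,0]
    d=T[:3,:3]@np.array([p[0],-p[1],-1.]);return T[:3,3],d/np.linalg.norm(d)
def atz(name,rc,z,st=None):
    o,d=ray(name,rc,st);return o+d*(z-o[2])/d[2]
def tri(a,b):
    (o1,d1),(o2,d2)=a,b
    A=np.stack([d1,-d2],1);s=np.linalg.lstsq(A,o2-o1,rcond=None)[0]
    p,q=o1+d1*s[0],o2+d2*s[1];return (p+q)/2,np.linalg.norm(p-q)
def proj(name,P,st=None):
    m,T=wfc(name,st);c=np.linalg.inv(T)@np.r_[P,1]
    u=cv2.projectPoints(np.array([[c[0],-c[1],-c[2]]]),np.zeros(3),np.zeros(3),np.array(m['camera_matrix']),np.array(m['dist']))[0][0,0]
    return u[::-1]
E
python3 - <<'E'
from h import *
np.set_printoptions(precision=3,suppress=True)
print(sensors.get_state())
for n in ['scene','side','wrist']:
    st=sensors.get_state()
    cv2.imwrite(f'pics/{n}0.png',optics.read_camera(n))
    print(n,wfc(n,st)[1])
    for q in ['station','left_pivot','right_pivot','left_rail','right_rail','left_back','right_back','purple_center','yellow_center','tray','beaker']:
        print(q,[(np.round(x['at']),round(x['conf'],2)) for x in optics.place_of(n,q)[:2]])
E
```

```text
pics
{'time': 0.0, 'qpos': array([ 1.082,  0.287,  1.578,  0.   ,  1.279, -0.15 ]), 'dq': array([ 0.001, -0.001, -0.002,  0.001, -0.   ,  0.001]), 'joint_efforts': array([ -0.002, -40.598, -29.262,  -0.   ,   0.006,  -0.   ]), 'eef_pos': array([0.224, 0.636, 0.23 ]), 'tcp_rot': array([ 0.118,  0.697, -0.12 ,  0.697]), 'contact_force': array([0.401, 0.398, 0.331]), 'wrist_torque': array([0.034, 0.027, 0.03 ]), 'opening': 1.0041985376770992}
scene [[-0.276 -0.814  0.512  1.059]
 [ 0.961 -0.235  0.144  0.116]
 [ 0.003  0.531  0.847  1.025]
 [ 0.     0.     0.     1.   ]]
station [(array([277., 369.]), 0.69), (array([297., 321.]), 0.61)]
left_pivot [(array([278., 365.]), 0.81)]
right_pivot [(array([247., 298.]), 0.86), (array([210., 413.]), 0.64)]
left_rail [(array([260., 376.]), 0.91)]
right_rail [(array([225., 301.]), 0.83)]
left_back [(array([313., 350.]), 0.82)]
right_back [(array([277., 281.]), 0.79), (array([278., 366.]), 0.27)]
purple_center []
yellow_center []
tray [(array([164., 160.]), 0.65), (array([253., 378.]), 0.18)]
beaker [(array([210., 415.]), 0.57)]
side [[-0.997  0.067
[... 189 characters left out ...]
(array([313., 244.]), 0.68)]
right_pivot [(array([260., 262.]), 0.62)]
left_rail []
right_rail [(array([230., 256.]), 0.64)]
left_back [(array([292., 201.]), 0.65)]
right_back [(array([240., 221.]), 0.92)]
purple_center [(array([294., 202.]), 0.73), (array([358., 333.]), 0.68)]
yellow_center [(array([240., 223.]), 0.75), (array([236., 223.]), 0.61)]
tray [(array([166., 326.]), 0.79)]
beaker [(array([356., 334.]), 0.68)]
wrist [[ 0.332 -0.899 -0.285  0.15 ]
 [ 0.943  0.317  0.098  0.664]
 [ 0.002 -0.301  0.954  0.374]
 [ 0.     0.     0.     1.   ]]
station []
left_pivot []
right_pivot []
left_rail []
right_rail []
left_back []
right_back []
purple_center []
yellow_center []
tray []
beaker []
```

View pics/scene0.png

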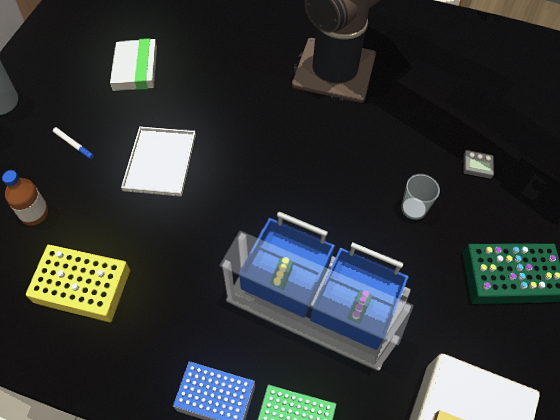

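View pics/side0.png

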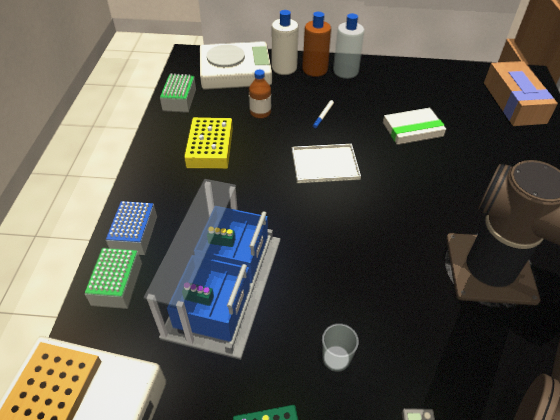

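```bash
python3 - <<'E'
from h import *
np.set_printoptions(precision=3,suppress=True)
for n,s,e in [('left_pivot',(278,365),(313,244)),('right_pivot',(247,298),(260,262)),('right_rail',(225,301),(230,256)),('left_back',(313,350),(292,201)),('right_back',(277,281),(240,221)),('tray',(164,160),(166,326)),('beaker',(210,415),(356,334))]:
    print(n,*tri(ray('scene',s),ray('side',e)))
print('LR',atz('scene',(260,376),.142),'RR',atz('scene',(225,301),.142),atz('side',(230,256),.142))
print('piv',atz('scene',(278,365),.03),atz('scene',(247,298),.03))
print('pur',atz('side',(294,202),.091),'yel',atz('side',(240,223),.091))
print('tray',atz('scene',(164,160),0),atz('side',(166,326),0))
print('tcp',proj('scene',sensors.get_state()['eef_pos']),proj('side',sensors.get_state()['eef_pos']))
E
```

```text
left_pivot [0.581 0.187 0.022] 0.003472459659439003
right_pivot [0.555 0.041 0.026] 0.003113670268294704
right_rail [0.566 0.043 0.14 ] 0.002127287561881149
left_back [0.677 0.169 0.064] 0.007988262741336677
right_back [0.651 0.029 0.077] 0.0021482900848222367
tray [ 0.41  -0.334 -0.012] 0.0042346770279504285
beaker [0.382 0.266 0.009] 0.005345625009693277
LR [0.599 0.192 0.142] RR [0.566 0.043 0.142] [0.566 0.046 0.142]
piv [0.586 0.188 0.03 ] [0.556 0.041 0.03 ]
pur [0.665 0.187 0.091] yel [0.644 0.041 0.091]
tray [ 0.42  -0.327  0.   ] [ 0.409 -0.323 -0.   ]
tcp [133.023 617.916] [562.225 467.753]
```

The purple strip is in the left bin: it shows at about (305,360) in scene and (293,200) in side. Yellow is in the right bin. The tray is at about (160,160) in scene and the beaker at (197,420). Next I zoom in to refine the rail.

```bash
python3 - <<'E'
from h import *
a=cv2.imread('pics/scene0.png')[200:370,215:415];b=cv2.imread('pics/side0.png')[180:360,145:285]
cv2.imwrite('pics/z1.png',cv2.resize(a,None,fx=4,fy=3.5 if 0 else 3.5*1.14 if 0 else 3.5)) if 0 else cv2.imwrite('pics/z1.png',cv2.resize(a,None,fx=3.5,fy=3.5,interpolation=3))
cv2.imwrite('pics/z2.png',cv2.resize(b,None,fx=3.3,fy=3.3,interpolation=3))
st=sensors.get_state();M=R.from_quat(st['tcp_rot']).as_matrix();print(M.round(3))
E
```

```text
[[ 0.     0.332  0.943]
 [ 0.     0.943 -0.332]
 [-1.     0.    -0.   ]]
```

View pics/z1.png

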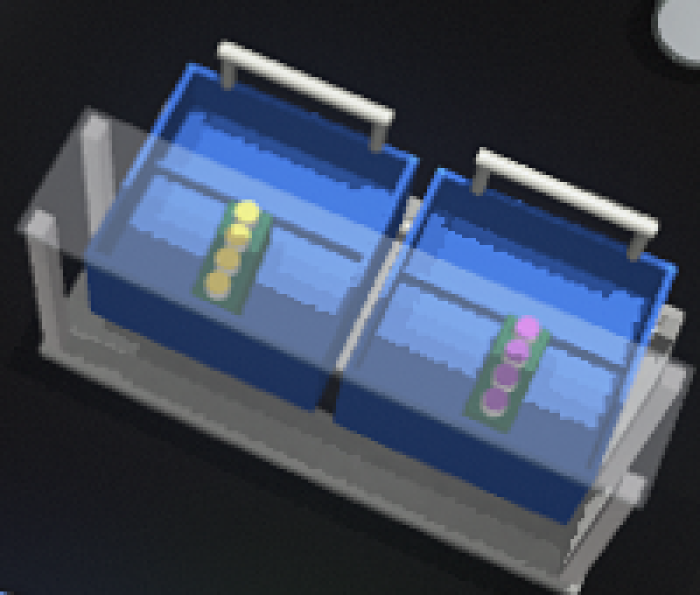

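View pics/z2.png

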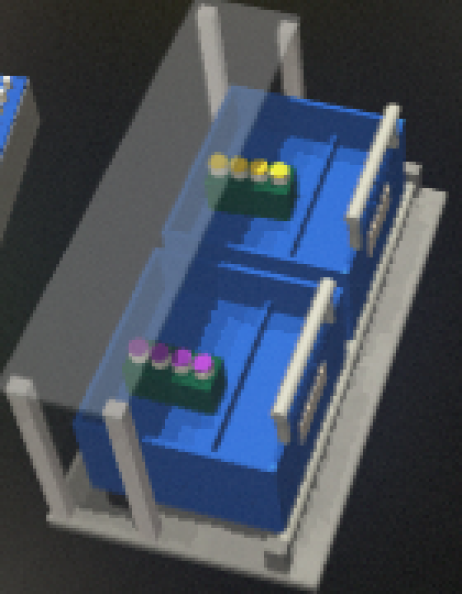

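```bash
python3 - <<'E'
from h import *
np.set_printoptions(precision=4,suppress=True)
S={'L':[((244.9,352.7),(266.4,244.1)),((264.9,402.1),(312.7,230.2))],'R':[((213.7,278.4),(213.3,264.1)),((233.4,326.7),(253.3,252.3))]}
allp=[]
for k,v in S.items():
    P=[tri(ray('scene',a),ray('side',b)) for a,b in v]; print(k,P)
    Z=[atz('scene',a,.142) for a,b in v];Z2=[atz('side',b,.142) for a,b in v]
    print(Z,Z2,'mid',(Z[0]+Z[1])/2,(Z2[0]+Z2[1])/2,'len',np.linalg.norm(Z[1]-Z[0]),'yaw',-np.arctan2((Z[1]-Z[0])[0],(Z[1]-Z[0])[1]))
# purple caps: front & back cap tops z=.07+.042=.112
f=lambda x,y:(200+y/3.5,215+x/3.5); g=lambda x,y:(180+y/3.3,145+x/3.3)
for a,b in [(f(527,328),g(204,364)),(f(495,401),g(138,349))]:
    print('cap',tri(ray('scene',a),ray('side',b)),atz('scene',a,.112),atz('side',b,.112))
E
```

```text
L [(array([0.5798, 0.1448, 0.1417]), np.float64(0.0008680476929543196)), (array([0.5919, 0.2444, 0.1292]), np.float64(0.0065331716779989))]
[array([0.5804, 0.1451, 0.142 ]), array([0.5959, 0.2406, 0.142 ])] [array([0.5795, 0.1446, 0.142 ]), array([0.592 , 0.2542, 0.142 ])] mid [0.5881 0.1928 0.142 ] [0.5858 0.1994 0.142 ] len 0.0967557045945607 yaw -0.1609198947993815
R [(array([ 0.5536, -0.0045,  0.1414]), np.float64(2.595458584584959e-05)), (array([0.5659, 0.0957, 0.1279]), np.float64(0.008229533289459846))]
[array([ 0.554 , -0.0044,  0.142 ]), array([0.5701, 0.0934, 0.142 ])] [array([ 0.5536, -0.004 ,  0.142 ]), array([0.5667, 0.1098, 0.142 ])] mid [0.562  0.0445 0.142 ] [0.5601 0.0529 0.142 ] len 0.09908690499633438 yaw -0.16299065047016642
cap (array([0.6536, 0.1886, 0.1087]), np.float64(0.001462311330339747)) [0.6556 0.1888 0.112 ] [0.6524 0.19   0.112 ]
cap (array([0.6972, 0.1805, 0.1077]), np.float64(0.0011532868630949485)) [0.6993 0.1806 0.112 ] [0.6957 0.1827 0.112 ]
```

arm_command:
  increments:
    - [[0, 0, 0, -0.168], [0, -1.5, 2, 0], [0, -3, 4, 0], [0, -3, 4, 0], [0, -3, 4, 0], [0, -3, 4, 0], [0, -3, 4, 0], [0, -3, 4, 0], [0, -3, 4, 0], [0, -3, 4, 0], [0, -3, 3.5, 0], [0, -3, 3, 0], [0, -3, 2.5, 0], [0, -2, 1, 0], [0, 0, 0, 0]]
  grip: 0

```text
time: 3.68
eef_pos: [0.5959, 0.2005, 0.2313]
tcp_rot: [0.062, 0.705, -0.062, 0.704]
contact_force: [-0.4, -0.1, 0.2]
opening: 0.004
```

```bash
python3 - <<'E'
from h import *
np.set_printoptions(precision=4,suppress=True)
st=sensors.get_state();M=R.from_quat(st['tcp_rot']).as_matrix();print(st['time'],st['eef_pos'],M,st['qpos'],st['opening'])
cv2.imwrite('pics/w1.png',optics.read_camera('wrist'))
for q,z in [('left_rail',.142),('purple_center',.091),('left_back',.07),('left_pivot',.03)]:
    print(q,[(x['at'],x['conf'],atz('wrist',x['at'],z,st)) for x in optics.place_of('wrist',q)[:2]])
E
```

```text
3.675 [0.5959 0.2005 0.2313] [[-0.0004  0.1736  0.9848]
 [ 0.0001  0.9848 -0.1736]
 [-1.      0.     -0.0004]] [ 0.1633  0.1862  1.696   0.0002  1.2597 -1.2331] 0.0037499855295990343
left_rail [([203.6, 258.7], 0.91, array([0.5859, 0.1912, 0.142 ]))]
purple_center []
left_back [([267.0, 264.2], 0.61, array([0.6739, 0.1764, 0.07  ]))]
left_pivot [([171.0, 265.7], 0.61, array([0.5845, 0.1934, 0.03  ]))]
```

View pics/w1.png

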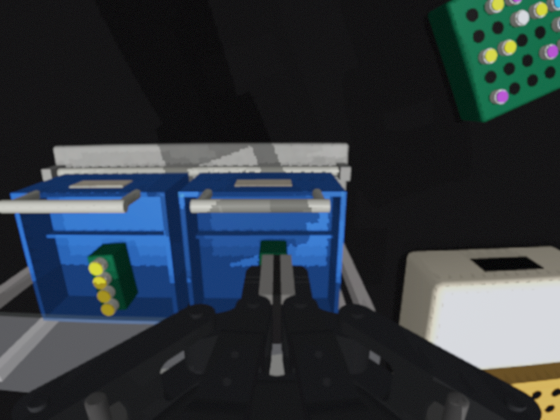

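The wrist view shows the rail level at row 204, columns 192–328, which agrees with the yaw and puts the middle at (0.586,0.191). I go down behind it.

arm_command:
  increments:
    - [[0, -1.1, 1.6, 0], [2, 0, 0, 0], [3, 0, 0, 0], [3, 0, 0, 0], [2, 0, 0, 0], [0.4, 0, 0, 0], [0, 0, 0, 0]]

```text
time: 4.8
eef_pos: [0.6101, 0.1887, 0.1276]
tcp_rot: [0.06, 0.704, -0.06, 0.705]
contact_force: [-0.4, -0.3, 0.8]
opening: -0.002
```

```bash
python3 - <<'E'
from h import *
cv2.imwrite('pics/w2.png',optics.read_camera('wrist'))
a=optics.read_camera('side')[180:360,145:345]
cv2.imwrite('pics/s2.png',cv2.resize(a,None,fx=3.3,fy=3.3))
E
```

```text
(no output)
```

View pics/s2.png

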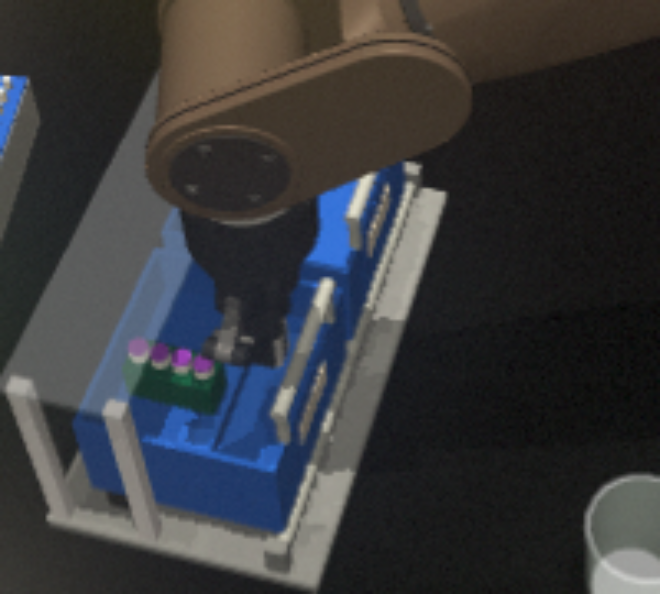

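View pics/w2.png

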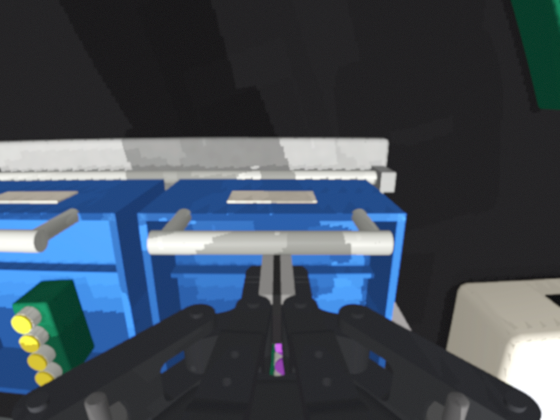

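Fingers sit behind the rail, clear of the strip. Now I pull it forward along the arc.

arm_command:
  increments:
    - [[0, 0, -0.8, 0], [0.03, 0, -0.8, 0], [0.08, 0, -0.8, 0], [0.15, 0, -0.8, 0], [0.21, 0, -0.8, 0], [0.27, 0, -0.8, 0], [0.34, 0, -0.8, 0], [0.42, 0, -0.8, 0], [0.5, 0, -0.8, 0], [0.4, 0, -0.6, 0], [0, 0, 0, 0], [0, 0, 0, 0]]

```text
time: 6.4
eef_pos: [0.5329, 0.2021, 0.1034]
tcp_rot: [0.06, 0.704, -0.06, 0.705]
contact_force: [3.9, 0.3, 3.6]
opening: -0.003
```

```bash
python3 - <<'E'
from h import *
cv2.imwrite('pics/w3.png',optics.read_camera('wrist'))
a=optics.read_camera('side')[180:360,145:345]
cv2.imwrite('pics/s3.png',cv2.resize(a,None,fx=3.3,fy=3.3))
E
```

```text
(no output)
```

View pics/s3.png

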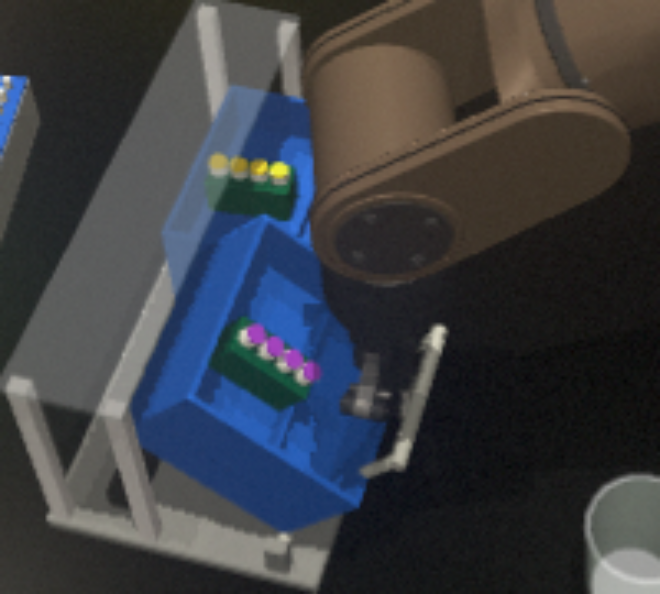

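View pics/w3.png

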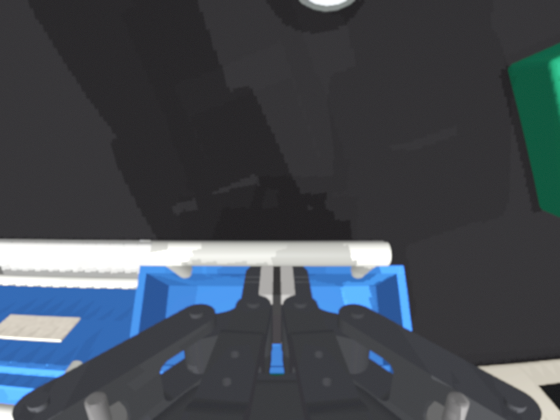

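The bin is tipped to about 0.67 rad, with the strip at the rib in the back compartment (side zoom about (270,365)). I free the fingers, rise and look.

arm_command:
  increments:
    - [[0, 0, 0.5, 0], [-2, 0, 0.2, 0], [-4, 0, 0, 0], [-5, 0, 0, 0], [-4, 0, -3, 0], [0, 0, -5, 0], [0, 0, 0, 0]]
  grip: 5

```text
time: 7.38
eef_pos: [0.4569, 0.2145, 0.2514]
tcp_rot: [0.059, 0.707, -0.06, 0.702]
contact_force: [0.8, 0.3, 0.0]
opening: 0.585
```

```bash
python3 - <<'E'
from h import *
np.set_printoptions(precision=4,suppress=True)
a=optics.read_camera('scene');b=optics.read_camera('side')
for q in ['purple_center','left_rail','left_back']:
    for n in ['scene','side']: print(q,n,[(x['at'],round(x['conf'],2)) for x in optics.place_of(n,q)[:2]])
cv2.imwrite('pics/sc4.png',a);cv2.imwrite('pics/sd4.png',b)
cv2.imwrite('pics/z4a.png',cv2.resize(a[200:370,215:415],None,fx=3.5,fy=3.5,interpolation=2))
cv2.imwrite('pics/z4b.png',cv2.resize(b[180:360,145:345],None,fx=3.3,fy=3.3,interpolation=2))
E
```

```text
purple_center scene [([268.6, 375.0], 0.5)]
purple_center side [([290.8, 226.5], 0.91)]
left_rail scene [([229.1, 389.1], 0.97), ([270.5, 377.8], 0.48)]
left_rail side [([300.4, 269.1], 0.8), ([239.8, 222.5], 0.36)]
left_back scene [([280.7, 365.2], 0.73)]
left_back side [([286.6, 217.2], 0.92)]
```

View pics/z4a.png

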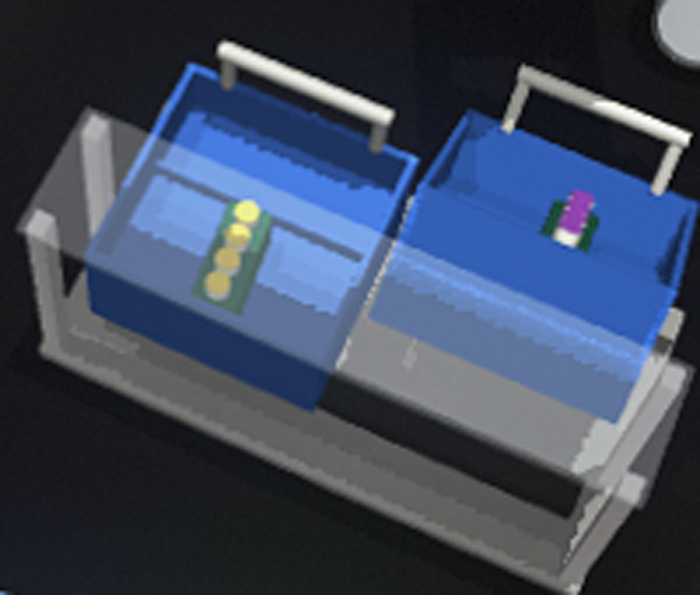

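View pics/z4b.png

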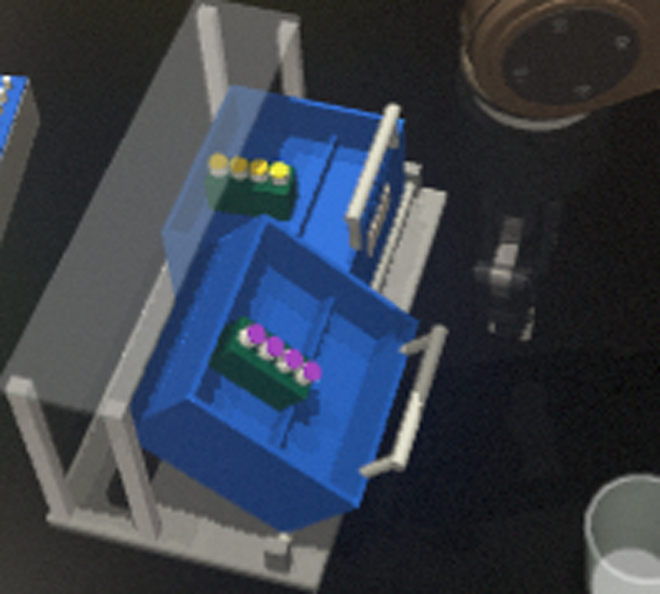

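```bash
python3 - <<'E'
from h import *
np.set_printoptions(precision=4,suppress=True)
e=np.array([.9848,-.1736,0]);n=np.array([.1736,.9848,0]);piv=np.array([.584,.192,.03])
def rep(t,P): d=P-piv; print(t,P,'e %.4f n %.4f z %.4f'%(d@e,d@n,d[2]))
for t,a,b in [('center',(268.6,375),(290.8,226.5)),('rail',(229.1,389.1),(300.4,269.1)),('back',(280.7,365.2),(286.6,217.2))]:
    P,r=tri(ray('scene',a),ray('side',b)); rep(t,P);print(r)
# caps ends from zooms
g=lambda x,y:(180+y/3.3,145+x/3.3)
for t in (.6,.65,.68,.7):
  for bx in (83,91):
    c,s=np.cos(t),np.sin(t)
    L=lambda x,z,y:piv+e*(x*c-z*s)/1e3+n*y/1e3+np.array([0,0,(x*s+z*c)/1e3])
    f=lambda p:((p[1]-145)*3.3,(p[0]-180)*3.3)
    print(t,bx,'front cap side',np.round(f(proj('side',L(bx-22,82,9)))),'back cap',np.round(f(proj('side',L(bx+22,82,9)))),'rail',np.round(proj('scene',L(2,112,0))),np.round(proj('side',L(2,112,0))),'fc scene',np.round([(q-o)*3.5 for q,o in zip(proj('scene',L(bx-22,82,9)),(200,215))])[::-1])
E
```

```text
center [0.609  0.1956 0.1259] e 0.0240 n 0.0079 z 0.0959
0.0014041221834679009
rail [0.5199 0.2083 0.1242] e -0.0659 n 0.0049 z 0.0942
0.004273791743438895
back [0.6321 0.1825 0.1164] e 0.0490 n -0.0010 z 0.0864
0.0011769749608919753
0.6 83 front cap side [300. 368.] back cap [240. 333.] rail [231. 386.] [297. 268.] fc scene [578. 206.]
0.6 91 front cap side [289. 362.] back cap [228. 326.] rail [231. 386.] [297. 268.] fc scene [575. 213.]
0.65 83 front cap side [308. 370.] back cap [249. 333.] rail [230. 387.] [299. 271.] fc scene [581. 198.]
0.65 91 front cap side [297. 363.] back cap [239. 326.] rail [230. 387.] [299. 271.] fc scene [579. 204.]
0.68 83 front cap side [312. 371.] back cap [255. 334.] rail [229. 387.] [299. 272.] fc scene [583. 193.]
0.68 91 front cap side [302. 364.] back cap [245. 327.] rail [229. 387.] [299. 272.] fc scene [581. 199.]
0.7 83 front cap side [316. 372.] back cap [259. 334.] rail [229. 387.] [300. 273.] fc scene [584. 190.]
0.7 91 front cap side [305. 365.] back cap [249. 327.] rail [229. 387.] [300. 273.] fc scene [582. 195.]
```

The model at θ=0.68, strip against the rib and n=+9 mm matches every observed pixel within 1–2 px. That puts the strip centre at about (0.611,0.196,0.130). I move above it.

arm_command:
  increments:
    - [[0, 0.1, 1, 0], [0, 0.2, 3, 0], [0, 0.2, 4, 0], [0, 0.2, 4, 0], [0, 0.2, 2.8, 0], [0, 0, 0.5, 0], [2, 0, 0, 0], [3, 0, 0, 0], [3, 0, 0, 0], [0.6, 0, 0, 0], [0, 0, 0, 0], [0, 0, 0, 0]]
  grip: 5

```text
time: 9.28
eef_pos: [0.614, 0.1974, 0.1691]
tcp_rot: [0.06, 0.704, -0.06, 0.706]
contact_force: [-0.3, 0.0, 0.5]
opening: 0.589
```

```bash
python3 - <<'E'
from h import *
np.set_printoptions(precision=4,suppress=True)
b=optics.read_camera('side');w=optics.read_camera('wrist')
print(sensors.get_state()['eef_pos'])
cv2.imwrite('pics/z5b.png',cv2.resize(b[180:360,145:345],None,fx=3.3,fy=3.3,interpolation=2));cv2.imwrite('pics/w5.png',w)
E
```

```text
[0.6141 0.1973 0.1691]
```

View pics/z5b.png

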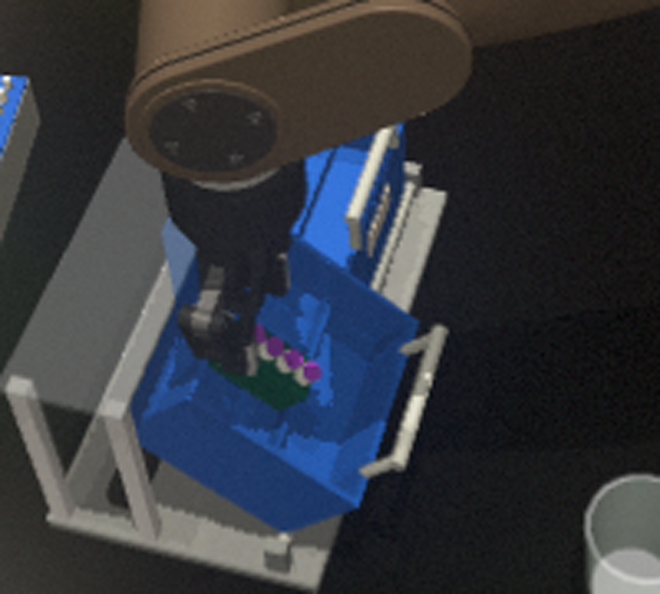

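View pics/w5.png

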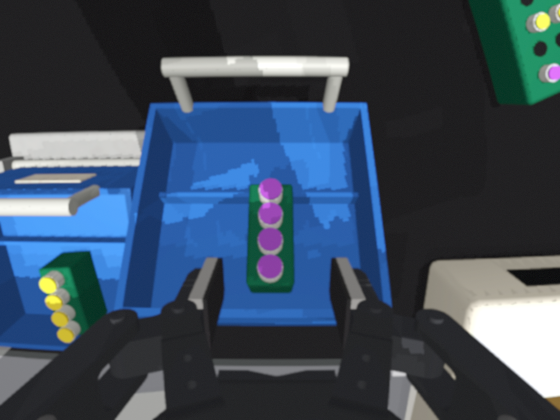

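```bash
python3 - <<'E'
from h import *
st=sensors.get_state()
e=np.array([.9848,-.1736,0]);n=np.array([.1736,.9848,0]);piv=np.array([.584,.192,.03])
for t in (.65,.68,.7):
  for bx,y in ((83,9),(83,6)):
    c,s=np.cos(t),np.sin(t)
    L=lambda x,z,y:piv+e*(x*c-z*s)/1e3+n*y/1e3+np.array([0,0,(x*s+z*c)/1e3])
    print(t,y,[np.round(proj('wrist',L(bx+k,82,y),st)) for k in (-22,22)],np.round(proj('wrist',L(2,112,0),st)))
print('seen 188,270 ; 268,269; rail 66,256')
E
```

```text
0.65 9 [array([194., 271.]), array([273., 270.])] [ 72. 254.]
0.65 6 [array([194., 265.]), array([273., 264.])] [ 72. 254.]
0.68 9 [array([188., 271.]), array([267., 270.])] [ 67. 254.]
0.68 6 [array([188., 265.]), array([267., 264.])] [ 67. 254.]
0.7 9 [array([185., 271.]), array([263., 270.])] [ 64. 255.]
0.7 6 [array([185., 265.]), array([263., 264.])] [ 64. 255.]
seen 188,270 ; 268,269; rail 66,256
```

The wrist picture (caps at (188,270) and (268,269), rail at (66,256)) agrees with the model within 1–2 px. I descend and grip.

arm_command:
  increments:
    - [[1, -0.15, -0.45, 0], [1.5, 0, 0, 0], [1.5, 0, 0, 0], [1, 0, 0, 0], [0.2, 0, 0, 0], [0, 0, 0, 0]]

```text
time: 10.12
eef_pos: [0.6088, 0.1964, 0.1153]
tcp_rot: [0.06, 0.704, -0.06, 0.705]
contact_force: [-0.1, 0.3, -0.7]
opening: 0.585
```

arm_command:
  increments:
    - [[0, 0, 0, 0], [0, 0, 0, 0], [0, 0, 0, 0], [0, 0, 0, 0], [0, 0, 0, 0], [0, 0, 0, 0]]
  grip: 0
  grip_force: 40

```text
time: 10.88
eef_pos: [0.6091, 0.1965, 0.1162]
tcp_rot: [0.06, 0.704, -0.06, 0.705]
contact_force: [0.1, -0.7, 5.7]
opening: 0.297
```

arm_command:
  increments:
    - [[-0.5, 0, 0, 0], [-1, 0, -0.2, 0], [-1.5, 0, -0.5, 0], [-2, 0, -1, 0], [-2.5, 0, -1.5, 0], [-2.5, 0, -2, 0], [-2, 0, -2, 0], [0, 0, 0, 0]]

```text
time: 11.88
eef_pos: [0.5377, 0.2093, 0.2385]
tcp_rot: [0.06, 0.703, -0.059, 0.706]
contact_force: [0.0, 0.1, -1.1]
opening: 0.299
```

```bash
python3 - <<'E'
from h import *
np.set_printoptions(precision=4,suppress=True)
st=sensors.get_state();print(st['eef_pos'],st['opening'],st['qpos'])
b=optics.read_camera('side');w=optics.read_camera('wrist')
cv2.imwrite('pics/z6b.png',b);cv2.imwrite('pics/w6.png',w)
E
```

```text
[0.5377 0.2093 0.2385] 0.2985165382936803 [ 0.1954  0.0633  1.8182  0.      1.2547 -1.2057]
```

View pics/z6b.png

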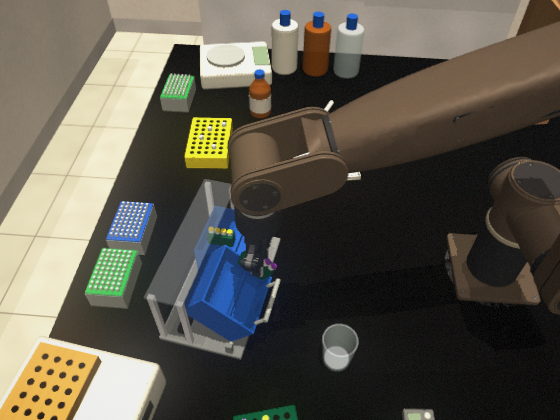

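View pics/w6.png

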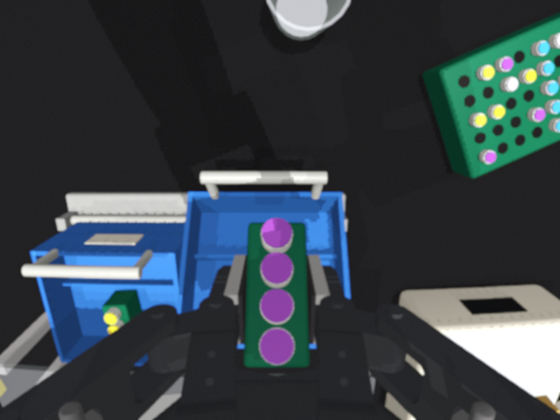

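The strip is held, still pitched and seen clearly in the wrist view. I compute the tray pose from its rim corners, taking scene as (128,140), (131,194), (194,181), (188,123).

```bash
python3 - <<'E'
from h import *
np.set_printoptions(precision=4,suppress=True)
for n,C in [('scene',[(128,140),(131,194),(194,181),(188,123)]),('side',[(148,292),(145,356),(178,360),(181,300)])]:
    P=[atz(n,c,.014) for c in C];print(np.array(P),np.mean(P,0),[np.linalg.norm(P[i]-P[(i+1)%4]) for i in range(4)])
E
```

```text
[[ 0.3413 -0.41    0.014 ]
 [ 0.3144 -0.2787  0.014 ]
 [ 0.4922 -0.244   0.014 ]
 [ 0.5139 -0.3774  0.014 ]] [ 0.4154 -0.3275  0.014 ] [np.float64(0.13402029080007818), np.float64(0.1810799191087718), np.float64(0.1351279841226923), np.float64(0.17563253397841064)]
[[ 0.5121 -0.3763  0.014 ]
 [ 0.3226 -0.4079  0.014 ]
 [ 0.314  -0.2687  0.014 ]
 [ 0.4808 -0.2414  0.014 ]] [ 0.4074 -0.3236  0.014 ] [np.float64(0.19214611135579246), np.float64(0.13947938235348464), np.float64(0.16897250247766624), np.float64(0.1384899646790258)]
```

arm_command:
  increments:
    - [[0, -1, 0, 0], [0, -2.5, -0.2, 0], [0, -4, -0.2, 0], [0, -5, -0.3, 0], [0, -5, -0.3, 0], [0, -5, -0.3, 0], [0, -5, -0.3, 0], [0, -5, -0.3, 0], [0, -5, -0.3, 0], [0, -5, -0.3, 0], [0, -5, -0.2, 0], [0, -4, -0.2, 0], [0, -2.3, 0, 0], [0, -1, 0, 0], [0, 0, 0, -0.177], [0, 0, 0, -0.177], [0, 0, 0, 0]]

```text
time: 14.1
eef_pos: [0.4162, -0.3256, 0.2351]
tcp_rot: [-0.064, 0.704, 0.065, 0.704]
contact_force: [0.2, -0.8, -1.0]
opening: 0.297
```

```bash
python3 - <<'E'
from h import *
np.set_printoptions(precision=4,suppress=True)
st=sensors.get_state();M=R.from_quat(st['tcp_rot']).as_matrix();print(st['eef_pos'],st['opening'],M)
w=optics.read_camera('wrist');cv2.imwrite('pics/w7.png',w);cv2.imwrite('pics/sd7.png',optics.read_camera('side'));cv2.imwrite('pics/sc7.png',optics.read_camera('scene'))
print([ (x['at'],x['conf'],atz('wrist',x['at'],0,st)) for x in optics.place_of('wrist','tray')[:2]])
d=(np.array([.414,-.326,0])-st['eef_pos']); print('y,z cm',100*d@M[:,1],100*d@M[:,2])
E
```

```text
[ 0.4162 -0.3256  0.2351] 0.29710249556472484 [[-0.0002 -0.1815  0.9834]
 [ 0.0007  0.9834  0.1815]
 [-1.      0.0007 -0.0001]]
[([172.4, 268.3], 0.67, array([ 0.4168, -0.3319,  0.    ]))]
y,z cm -0.021034750455741553 -0.22404235744886064
```

View pics/w7.png

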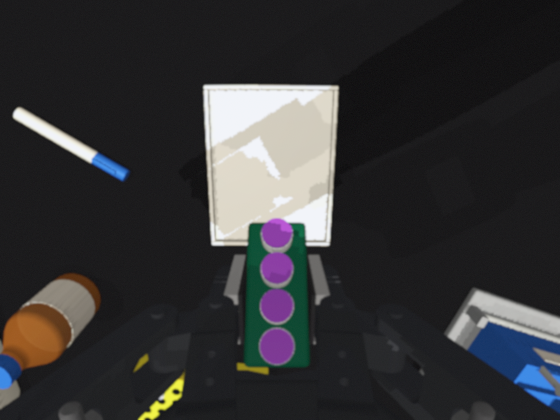

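View pics/sd7.png

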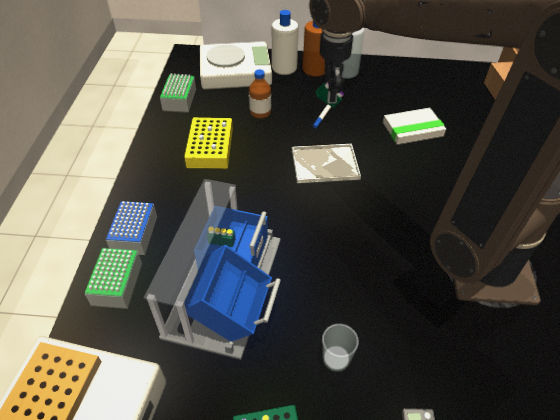

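Directly over the tray and aligned (tray in wrist at rows 86–245, columns 205–338). I descend.

arm_command:
  increments:
    - [[1.5, -0.2, 0, 0], [3, 0, 0, 0], [4, 0, 0, 0], [4, 0, 0, 0], [3, 0, 0, 0], [2, 0, 0, 0], [1.2, 0, 0, 0], [0.8, 0, 0, 0], [0.5, 0, 0, 0], [0, 0, 0, 0], [0, 0, 0, 0]]

```text
time: 15.68
eef_pos: [0.4166, -0.3288, 0.036]
tcp_rot: [-0.065, 0.704, 0.064, 0.704]
contact_force: [-0.4, 0.7, -0.4]
opening: 0.297
```

arm_command:
  increments:
    - [[0.2, 0, 0, 0], [0.2, 0, 0, 0], [0.2, 0, 0, 0], [0.1, 0, 0, 0], [0, 0, 0, 0]]
  grip_force: 25

```text
time: 16.3
eef_pos: [0.4162, -0.3283, 0.0282]
tcp_rot: [-0.065, 0.704, 0.065, 0.704]
contact_force: [0.6, -0.0, -0.5]
opening: 0.296
```

arm_command:
  increments:
    - [[0.1, 0, 0, 0], [0.1, 0, 0, 0], [0.1, 0, 0, 0], [0.1, 0, 0, 0], [0, 0, 0, 0]]
  grip_force: 20

```text
time: 16.92
eef_pos: [0.4164, -0.3285, 0.0251]
tcp_rot: [-0.065, 0.704, 0.065, 0.704]
contact_force: [-0.9, 2.4, 5.6]
opening: 0.3
```

```bash
python3 - <<'E'
from h import *
st=sensors.get_state();print(st['eef_pos'],st['contact_force'])
a=optics.read_camera('side')[110:230,250:410];cv2.imwrite('pics/z8.png',cv2.resize(a,None,fx=4,fy=4,interpolation=2))
cv2.imwrite('pics/w8.png',optics.read_camera('wrist'))
E
```

```text
[ 0.41638173 -0.32851339  0.02511568] [-0.90379456  2.39334627  5.55135146]
```

View pics/z8.png

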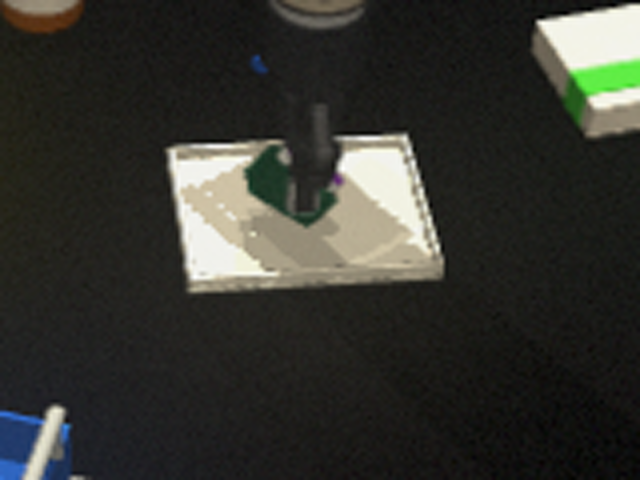

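View pics/w8.png

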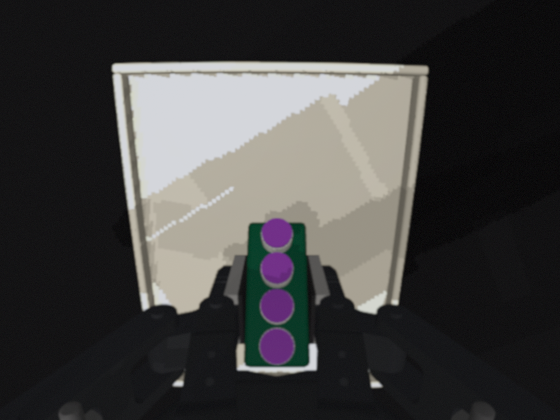

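Corner contact came at the predicted height (5.6 N). The strip is still pitched about 0.68 rad (side zoom (290,185)), so I roll it down flat about its front lower edge while holding it softly.

arm_command:
  increments:
    - [[0.1, 0, 0.3, 0], [0.1, 0, 0.3, 0], [0.15, 0, 0.27, 0], [0.15, 0, 0.27, 0], [0, 0, 0, 0]]

```text
time: 17.65
eef_pos: [0.4282, -0.3281, 0.0224]
tcp_rot: [-0.066, 0.704, 0.064, 0.704]
contact_force: [-4.7, 2.2, 15.2]
opening: 0.299
```

```bash
python3 - <<'E'
from h import *
a=optics.read_camera('side')[110:230,250:410];cv2.imwrite('pics/z9.png',cv2.resize(a,None,fx=4,fy=4,interpolation=2))
E
```

```text
(no output)
```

View pics/z9.png

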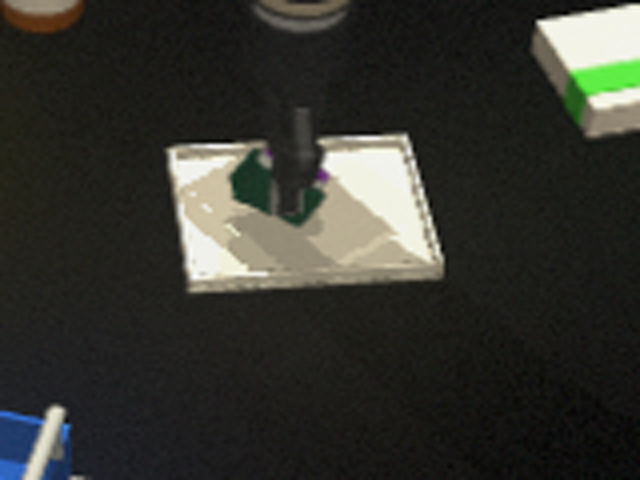

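arm_command:
  increments:
    - [[0.1, 0, 0, 0], [0.1, 0, 0, 0], [0.1, 0, 0, 0], [0.1, 0, 0, 0], [0, 0, 0, 0]]

```text
time: 18.32
eef_pos: [0.4303, -0.328, 0.0208]
tcp_rot: [-0.065, 0.703, 0.064, 0.706]
contact_force: [-2.4, 8.1, 25.5]
opening: 0.293
```

```bash
python3 - <<'E'
from h import *
a=optics.read_camera('side')[110:230,250:410];cv2.imwrite('pics/z10.png',cv2.resize(a,None,fx=4,fy=4,interpolation=2))
E
```

```text
(no output)
```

View pics/z10.png

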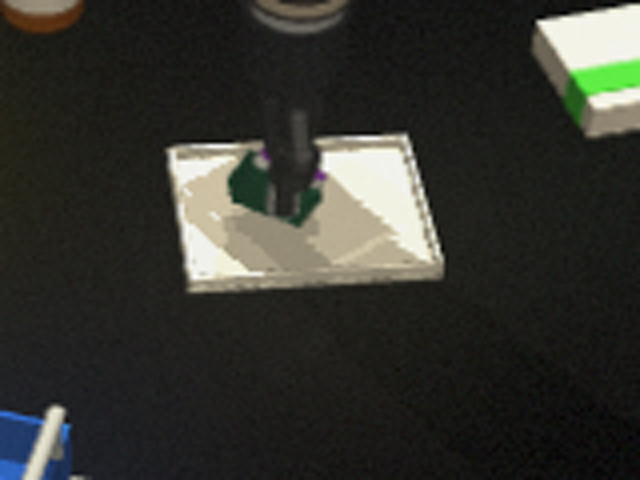

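It resists (25 N) at about 0.55 rad. The centre is at about 34 mm, below the 46 mm drop limit, and its weight lies behind the front edge. So I ease the pressure and loosen the fingers a little, letting it settle flat between them as guides.

arm_command:
  increments:
    - [[-0.2, 0, 0, 0], [-0.1, 0, 0, 0], [0, 0, 0, 0]]

```text
time: 18.75
eef_pos: [0.43, -0.3279, 0.0212]
tcp_rot: [-0.066, 0.702, 0.063, 0.706]
contact_force: [1.8, 3.0, 10.1]
opening: 0.297
```

arm_command:
  increments:
    - [[0, 0, 0, 0], [0, 0, 0, 0], [0, 0, 0, 0], [0, 0, 0, 0], [0, 0, 0, 0]]
  grip: 3.1

```text
time: 19.38
eef_pos: [0.4272, -0.3262, 0.018]
tcp_rot: [-0.065, 0.704, 0.065, 0.704]
contact_force: [0.6, -0.9, -1.3]
opening: 0.36
```

```bash
python3 - <<'E'
from h import *
a=optics.read_camera('side')[110:230,250:410];cv2.imwrite('pics/z11.png',cv2.resize(a,None,fx=4,fy=4,interpolation=2))
cv2.imwrite('pics/w11.png',optics.read_camera('wrist'))
E
```

```text
(no output)
```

View pics/z11.png

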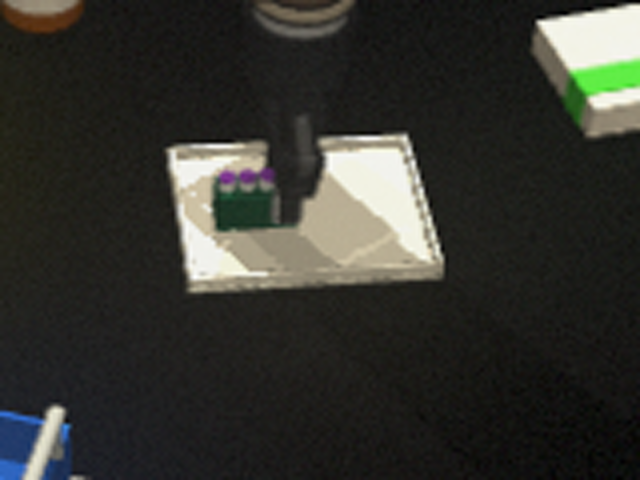

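View pics/w11.png

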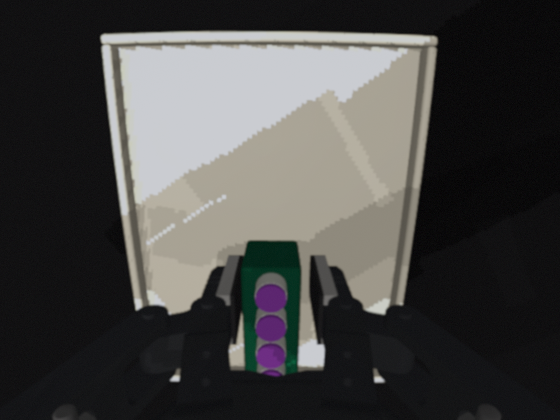

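It settled flat. I open wider, rise straight up and back away.

arm_command:
  increments:
    - [[0, 0, 0, 0], [0, 0, 0, 0], [0, 0, 0, 0], [-1, 0, 0, 0], [-2, 0, 0, 0], [-3, 0, 0, 0], [-4, 0, 0, 0], [-4, 0, 0, 0], [-3, 0, 0, 0], [0, 4, 3, 0], [0, 5, 3, 0], [0, 5, 3, 0], [0, 3, 2, 0], [0, 0, 0, 0]]
  grip: 5.5

```text
time: 21.22
eef_pos: [0.5052, -0.1371, 0.1891]
tcp_rot: [-0.066, 0.704, 0.066, 0.704]
contact_force: [0.2, -1.1, 0.4]
opening: 0.644
```

```bash
python3 - <<'E'
from h import *
np.set_printoptions(precision=4,suppress=True)
b=optics.read_camera('side');a=optics.read_camera('scene')
pa=[x for x in optics.place_of('scene','purple_center')[:1]];pb=optics.place_of('side','purple_center')[:1]
print(pa,pb)
if pa and pb: print(tri(ray('scene',pa[0]['at']),ray('side',pb[0]['at'])))
cv2.imwrite('pics/sd12.png',b)
cv2.imwrite('pics/sc12.png',cv2.resize(a[90:370,80:450],None,fx=2,fy=2))
cv2.imwrite('pics/z12.png',cv2.resize(b[110:230,250:410],None,fx=4,fy=4,interpolation=2))
E
```

```text
[{'at': [168.2, 157.7], 'conf': 0.83}] [{'at': [163.0, 316.3], 'conf': 0.6}]
(array([ 0.4381, -0.3236,  0.0092]), np.float64(3.148021121905097e-05))
```

View pics/sd12.png

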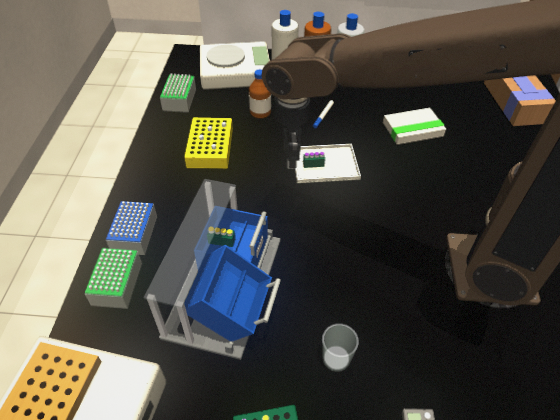

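View pics/z12.png

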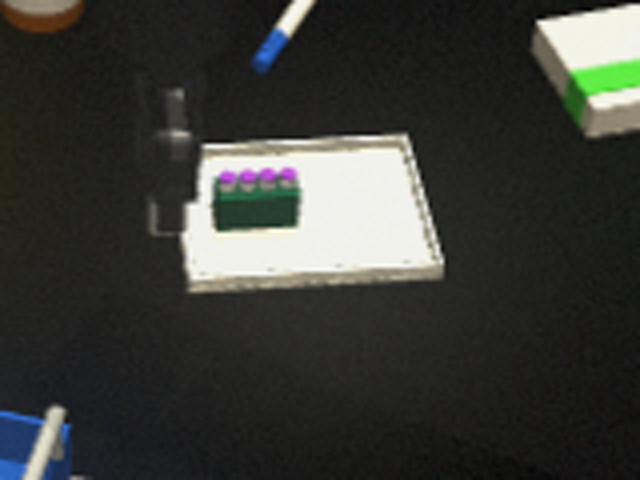

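View pics/sc12.png

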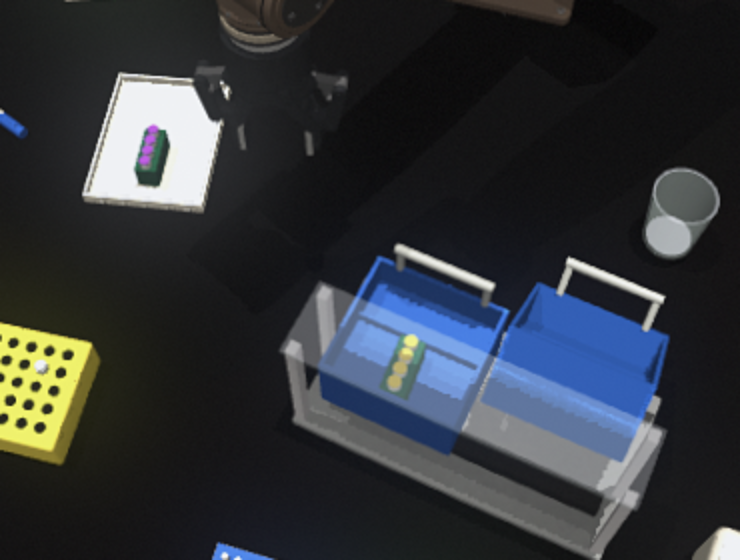

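```bash
python3 -c "
from h import *
g=lambda x,y:(110+y/4,250+x/4)
print(atz('side',g(215,230),.004),atz('side',g(298,230),.004))
print(ctrl.sign_off())"
```

```text
[ 0.47332798 -0.30691255  0.004     ] [ 0.41376935 -0.31248024  0.004     ]
the job is handed in; nothing more can be done
None
```

I tipped the left bin to about 0.68 rad by hooking its rail, took out the purple-capped strip and set it down in the white tray. I handed the job in at about 21 s; sign-off gives no verdict.

**How it went:**
- **Setting down:** the strip came out pitched forward. Pressing it onto the tray floor only partly rolled it flat, at up to about 25 N. I then eased the pressure and loosened the fingers with its edge on the floor. It settled flat, with its centre at about 34 mm, under the 46 mm drop limit.
- **Last pictures (side and scene):** the strip stands upright on the tray floor. The yellow strip looks where it started in the shut right bin, the beaker stands, and the open gripper is clear of everything.
- **Disagreement:** the network points put the strip at about (0.438, -0.324), but at z = 0.009 m. That height is too low for a strip centre, which should be near 0.025 m, so that fix is only rough. The bottom edge in the side picture, with length 60 mm as expected, gives x of about 0.443. That places the strip about 25 to 30 mm from the tray's centre along x (up to about 45 mm by eye in the side view), inside the 80 mm limit.

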